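# Load the tube carrier and hold it up

### The arm

A 6-joint arm with a two-finger parallel gripper is mounted at the origin on the work surface. World frame = base frame: x ahead of the robot, y to its left, z up, the work surface at z = 0. Lengths are in m, angles in rad, forces in N, time in s.
With the tool pointing down it reaches from about 0.25 to 0.775 m from the base axis. Payload 4 kg.
Tool frame: the origin (TCP) lies midway between the tips of the shut fingers; the grasp point (between the pads) lies 19 mm behind it; z points along the fingers, y is the direction in which the jaws open and shut (so a half turn about z gives the same grasp; the last joint's range is limited). The gripper opens to 85 mm and grips with 20 to 120 N. Pads are 22 mm wide; open, the fingers measure 114 mm over their backs; the gripper's body (76 mm by 85 mm) begins 54 mm behind the grasp point. The pads swing forward as they close: fully open they stand 13 mm farther back than shut.
Start: joints at [-1.373, 0.087, 1.371, -0, 1.684, -0.103], TCP at [0.163, -0.525, 0.195] pointing down, gripper open.
Joint ranges: [-3.1, 3.1], [-0.76, 2.03], [0.27, 2.55], [-1.08, 4.22], [0.17, 2.65], [-2.57, 2.57]. Speed limits (rad/s): [2.79, 2.79, 3.14, 3.14, 3.14, 3.14].

### API

Orientations are given as a unit quaternion [x, y, z, w].
In Python, from rig import robot gives the robot as it stands.
- The arm moves only by the tool send_rows, never from a script. Its argument "moves" is a list of rows, each an object of numbers: "dx", "dy", "dz": the shift along the tool's x, y, z in cm; "rx", "ry", "rz": the turn, a rotation vector about the tool's x, y, z in rad; "jaw": the closure, from -1 (fully open) to 1 (shut). A call has 1 to 12 rows; each row shifts and turns the commanded pose from where the row before left it, along the tool's axes as they then stand; what a row does not reach is not made up. A row lasts 1/10 s, in which the tool goes at most 50 mm and 8.59 degrees, less where a joint would pass 70% of its speed; a pose out of reach is approached as far as the arm can. A call is refused whole if a number of a shift passes 5 or a number of a turn 0.15, either way. A call with a gripper value outside its range is refused whole. The fingers move at their own pace and stop on an object; the grip force is fixed at half the most. Time passes only in rows, so rows that do not move let the fingers close. It gives the time, the measured TCP pose, the force and the opening at its end, in the units of the state.
- robot.observe(): the state, without advancing time (a new reading comes with each control period).
- robot.read_camera(name): name is "side" or "top" or "wrist"; returns the picture (420x560x3 uint8, red, green, blue); there is no depth.
- robot.calibration(name): a dict with "vertical_fov" (degrees; the focal length in pixels is half the picture's height over the tangent of half this angle, whatever the lens; pixels are square), "cx", "cy" (the principal point, pixels), "cam_to_world" (4x4, takes a point from camera to world coordinates). Camera axes: x right, y up, looking along -z (the intrinsics and any distortion apply to the point x, -y, -z); pixel columns grow to the right and rows downward; lengths in m; the calibration is good to about 2 mm. A picture is of the moment at which its call begins: read the wrist's pose just before it. calibration takes no time and is no camera call; for the wrist camera it gives the pose at the moment of the call.
- robot.finish_job(): hands the job in, once; it reports no verdict.
The state is a dict: "clock": time; "joint_pos": joint angles; "dq": joint speeds; "joint_efforts": joint torques, N m; "ee_pos": TCP position; "ee_rot": TCP orientation; "ft_force": force on the tool from outside, world axes, zero at the start; "wrist_torque": the same for the moment, N m; "grip_width": opening from 0.0 (shut) to 1.0 (fully open).
Only numpy, scipy, OpenCV 4.12 (cv2) and the standard library are available. Lean on these libraries where they do the work, as an engineer would, in place of code of your own. Each camera call takes 0.05 s, during which the arm holds its last target. There are 200 camera calls.

### The job

Take the two red-capped test tubes out of the wooden rack and stand one in each of the two holes of the blue tube carrier, fully down, while the carrier stands on the bench. Then take the carrier by its black handle, lift it straight up about 12 cm clear of the bench and hold it there level and still: finish while still holding it, without putting it down or letting go. Keep the carrier level all the way, leave the green- and white-capped tubes in the rack and do not disturb anything else on the bench.

Things in the scene. Friction and masses are not known exactly. Their poses are not given: they have to be found in the camera images.
- carrier: loose blue plastic block 200 (x) x 56 (y) x 50 (z) mm, all with handle 0.28 to 0.56 kg, standing on the bench. Two round holes 22 mm wide and 44 mm deep, open at the top with 3 mm chamfers, lie on its long middle line (x), 70 mm either side of the centre. A handle rises from its middle. Origin at the centre of its underside, x along its length, z up; starts turned up to 0.4 rad either way from the world's x. Whether carrier or rack is on the left changes from start to start
- carrier_handle: handle fixed on the middle of the carrier: two steel uprights carrying a black bar 44 mm long (along the carrier's x), 16 mm thick (along its y) and 24 mm high; the bar's centre is 150 mm and its top 162 mm above the carrier's underside. Origin at its foot, on the carrier's block top, 50 mm above the underside; axes as the carrier's. Grip the bar from above, closing along the carrier's y
- carrier_grip (a point): centre of the black handle bar, straight above the carrier's centre
- carrier_seat0 (a point): centre of the floor of the carrier's hole at its -x end, 6 mm above the carrier's underside; a tube is home when its foot stands here (top of the tube then 146 mm above the carrier's underside, 96 mm above the block's top)
- carrier_seat1 (a point): centre of the floor of the carrier's hole at its +x end, 6 mm above the carrier's underside; a tube is home when its foot stands here (top of the tube then 146 mm above the carrier's underside, 96 mm above the block's top)
- rack: fixed pale wooden block 210 (x) x 64 (y) x 50 (z) mm with four round holes 22 mm wide and 44 mm deep in a row along its x, at -75, -25, 25 and 75 mm, each holding one upright tube in any order of colours; tubes are best gripped by the cap closing along the rack's y. Origin at the centre of its underside; turned up to 0.4 rad either way
- tube_red_a: test tube, glass 18 mm wide with a rounded foot and a red screw cap 20 mm wide and 36 mm high at the top; 140 mm tall in all, 25 to 50 g; starts upright in one of the rack's holes, foot 6 mm and top 146 mm above the bench. Origin at the centre of its foot, z up along the tube; to be moved (either hole will do)
- tube_red_b: test tube, glass 18 mm wide with a rounded foot and a red screw cap 20 mm wide and 36 mm high at the top; 140 mm tall in all, 25 to 50 g; starts upright in one of the rack's holes, foot 6 mm and top 146 mm above the bench. Origin at the centre of its foot, z up along the tube; to be moved (either hole will do)
- tube_green: test tube, glass 18 mm wide with a rounded foot and a green screw cap 20 mm wide and 36 mm high at the top; 140 mm tall in all, 25 to 50 g; starts upright in one of the rack's holes, foot 6 mm and top 146 mm above the bench. Origin at the centre of its foot, z up along the tube; stays in the rack
- tube_white: test tube, glass 18 mm wide with a rounded foot and a white screw cap 20 mm wide and 36 mm high at the top; 140 mm tall in all, 25 to 50 g; starts upright in one of the rack's holes, foot 6 mm and top 146 mm above the bench. Origin at the centre of its foot, z up along the tube; stays in the rack
- flask: conical glass flask, 82 mm wide, 120 mm tall; loose bystander, leave alone. Origin at the centre of its underside
- black_jar: black plastic jar, 80 mm wide, 120 mm tall; loose bystander, leave alone. Origin at the centre of its underside
- brown_bottle: brown glass bottle, 44 mm wide, 100 mm tall; loose bystander, leave alone. Origin at the centre of its underside
- white_jar: small white jar, 44 mm wide, 45 mm tall, standing between carrier and rack; loose bystander, leave alone. Origin at the centre of its underside
- beaker: glass beaker, 76 mm wide, 90 mm tall; loose bystander, leave alone. Origin at the centre of its underside
- matchbox: cardboard matchbox 55 x 36 x 16 mm; loose bystander, leave alone. Origin at the centre of its underside

How it is judged:
By the outcome, as a careful person would: the job done as asked, in the order asked, and still so for the second after the job is handed in, while the arm keeps its last pose, push and grip.
It also fails if it takes over 72 s, if anything falls off the work surface, if the arm or the gripper's body presses on something with over 40 N, if the wrist force passes 120 N, or if a joint passes its speed limit or range.

## Working session

There is one attempt and no reset: what is moved stays moved. The work goes in short steps, Python scripts to look and compute and a tool call to move; the robot and the scene stay as the last step left them, time stands still between calls to the robot, and variables do not carry over. Pictures are saved under pics/ and viewed, about 8 in all and at most 12, crops included, and the job is handed in when it is done.

Besides the shell and the picture viewer there is one more tool, called after "Call:" as name(argument=value, ...) on one line, values as JSON. send_rows: Moves the arm, as the interface text tells. Its arguments: {"type":"object","properties":{"moves":{"type":"array"}},"required":["moves"]}

```bash
ls; mkdir -p pics; python3 - <<'E'
from rig import robot
import cv2,numpy as np
print(robot.observe())
for n in ["side","top","wrist"]:
    c=robot.calibration(n); print(n,c)
    im=robot.read_camera(n); cv2.imwrite(f"pics/{n}0.png",im[:,:,::-1])
E
```

```text
pics
{'clock': 0.0, 'joint_pos': array([-1.37310540e+00,  8.79732092e-02,  1.37231713e+00,  2.44906827e-05,
        1.68360005e+00, -1.03093626e-01]), 'dq': array([-0.00021099, -0.00036619,  0.00108076,  0.0008854 ,  0.00038651,
       -0.00092432]), 'joint_efforts': array([ 9.93697977e-04, -3.51858044e+01, -3.13277721e+01,  2.14729077e-06,
        1.05310380e-02, -1.00367330e-05]), 'ee_pos': array([ 0.16283704, -0.52471278,  0.19329738]), 'ee_rot': array([ 9.88711524e-01,  1.49827244e-01, -4.21641485e-05, -1.14815808e-03]), 'ft_force': array([0.22896502, 0.36454442, 0.0204943 ]), 'wrist_torque': array([ 0.00345259, -0.0091666 ,  0.04621505]), 'grip_width': 0.9999393325609954}
side {'vertical_fov': 52.590414576391815, 'cx': 285.94063475179104, 'cy': 207.33497124969125, 'cam_to_world': array([[-0.7553272 ,  0.3318991 , -0.56508744, -0.05393353],
       [-0.65531774, -0.37424767,  0.65612296,  0.78241255],
       [ 0.00628397,  0.86589934,  0.50017881,  0.72135712],
       [ 0.        ,  0.        ,  0.        ,  1.        ]])}
top {'vertical_fov': 56.99784756113885, 'cx': 282.3294984654722, 'cy': 208.20043771973474, 'cam_to_world': array([[ 1.77137298e-03,  9.96365042e-01, -8.51678601e-02,
         5.27065019e-01],
       [-9.99864372e-01,  3.70180438e-04, -1.64651064e-02,
        -1.69934961e-02],
       [-1.63737290e-02,  8.51854748e-02,  9.96230564e-01,
         1.18931483e+00],
       [ 0.00000000e+00,  0.00000000e+00,  0.00000000e+00,
         1.00000000e+00]])}
wrist {'vertical_fov': 71.01043630426514, 'cx': 278.60624653083244, 'cy': 214.00029407807546, 'cam_to_world': array([[ 0.29609977,  0.91761673,  0.26514989,  0.2310453 ],
       [-0.95515563,  0.28493435,  0.08056136, -0.50344524],
       [-0.00162586, -0.27711361,  0.96083578,  0.3727897 ],
       [ 0.        ,  0.        ,  0.        ,  1.        ]])}
```

View pics/top0.png

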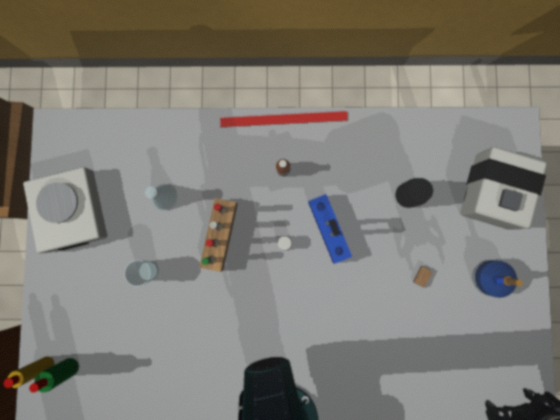

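View pics/side0.png

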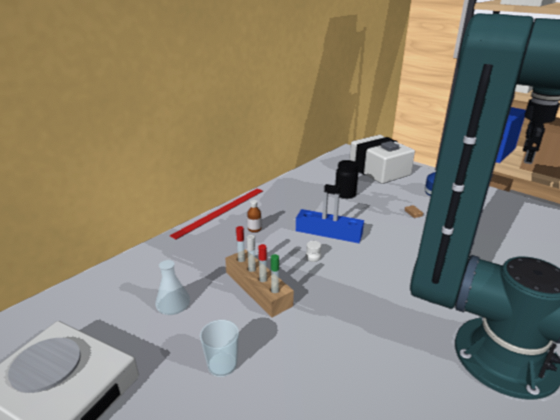

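The top view shows the rack at about (218,235), with caps from the far end running red (218,208), white (213,225), red (211,242) and green (207,260). The carrier is at about (330,230) with its black bar near (335,228). The side view agrees.

```bash
cat > h.py <<'E'
import cv2,numpy as np
from rig import robot
from scipy.spatial.transform import Rotation as R
def K(c):
    return 210/np.tan(np.radians(c["vertical_fov"])/2)
def ray(c,uv,z):
    f=K(c); T=c["cam_to_world"]; uv=np.atleast_2d(uv)
    d=np.c_[(uv[:,0]-c["cx"])/f,-(uv[:,1]-c["cy"])/f,-np.ones(len(uv))]@T[:3,:3].T
    return T[:3,3]+d*((z-T[2,3])/d[:,2])[:,None]
def proj(c,p):
    T=c["cam_to_world"]; q=(np.atleast_2d(p)-T[:3,3])@T[:3,:3]; f=K(c)
    return np.c_[c["cx"]+f*q[:,0]/-q[:,2],c["cy"]-f*q[:,1]/-q[:,2]]
def blobs(m,amin=8):
    n,l,s,ce=cv2.connectedComponentsWithStats(m.astype(np.uint8))
    return [(s[i,4],ce[i],l==i) for i in range(1,n) if s[i,4]>=amin]
def masks(im):
    h=cv2.cvtColor(im,cv2.COLOR_RGB2HSV).astype(int); H,S,V=h[...,0],h[...,1],h[...,2]
    return dict(red=((H<6)|(H>174))&(S>150)&(V>70),green=(H>45)&(H<75)&(S>120)&(V>50),
      blue=(H>105)&(H<128)&(S>130)&(V>60))
E
python3 - <<'E'
from h import *
for n in ["top","side"]:
    im=cv2.imread(f"pics/{n}0.png")[:,:,::-1].copy(); c=robot.calibration(n)
    for k,m in masks(im).items():
        for a,ce,l in blobs(m,10):
            r=cv2.minAreaRect(np.argwhere(l)[:,::-1].astype(np.float32))
            z=.05 if k=="blue" else .14
            print(n,k,a,ce.round(1),ray(c,ce,z).round(3)[0],
              [x.round(3).tolist() for x in ray(c,cv2.boxPoints(r),.05)[:,:2]] if k=="blue" and a>300 else "")
im=cv2.imread("pics/top0.png")[180:290,180:380]
cv2.imwrite("pics/c1.png",cv2.resize(im,None,fx=4,fy=4,interpolation=cv2.INTER_CUBIC))
E
```

```text
top red 927 [283.9 118.6] [ 0.867 -0.003  0.14 ] 
top red 38 [217.1 206.8] [0.621 0.179 0.14 ] 
top red 39 [209.  242.6] [0.523 0.199 0.14 ] 
top red 83 [  7.8 382.8] [0.152 0.727 0.14 ] 
top red 60 [ 33.9 387. ] [0.142 0.657 0.14 ] 
top green 20 [205.2 260.6] [0.475 0.208 0.14 ] 
top green 196 [ 45.8 380. ] [0.16  0.626 0.14 ] 
top blue 1117 [329.2 228.8] [ 0.564 -0.136  0.05 ] [[0.645, -0.075], [0.667, -0.127], [0.484, -0.2], [0.463, -0.148]]
top blue 13 [338.4 227.4] [ 0.568 -0.163  0.05 ] 
top blue 793 [494.5 278.8] [ 0.42  -0.611  0.05 ] [[0.462, -0.562], [0.475, -0.656], [0.379, -0.664], [0.366, -0.571]]
side red 515 [214.3 214.1] [0.722 0.173 0.14 ] 
side red 83 [239.5 233.4] [0.604 0.193 0.14 ] 
side red 102 [262.  252.1] [0.509 0.213 0.14 ] 
side green 114 [274.3 262.5] [0.461 0.223 0.14 ] 
side blue 775 [510.1 132.9] [ 0.383 -1.294  0.05 ] [[0.333, -0.917], [0.514, -1.742], [0.429, -1.71], [0.275, -0.912]]
side blue 106 [430.3 180.9] [ 0.444 -0.581  0.05 ] 
side blue 1462 [329.5 225.8] [ 0.538 -0.101  0.05 ] [[0.602, -0.013], [0.677, -0.124], [0.479, -0.197], [0.423, -0.085]]
```

View pics/c1.png

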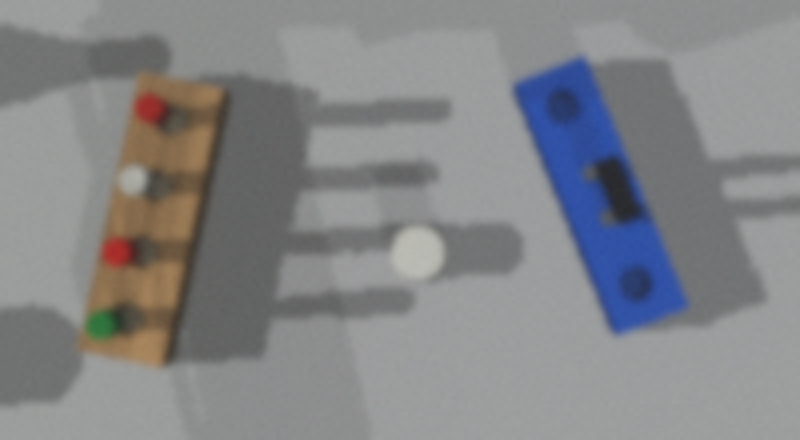

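The crop confirms the rack's order (red, white, red, green from the far end) and both carrier holes: far at crop (563,106), near at (636,283). The spacings agree with the given sizes. I'm raising the arm and moving it between the two for a wrist view.

Call:
send_rows(moves=[{"dz":-3,"rz":0.1},{"dz":-3,"rz":0.1},{"dz":-3,"rz":0.1},{"dx":2.5,"dy":-3.6},{"dx":2.5,"dy":-3.6},{"dx":2.5,"dy":-3.6},{"dx":2.5,"dy":-3.6},{"dx":2.5,"dy":-3.6},{"dx":2.5,"dy":-3.6},{"dx":2.5,"dy":-3.6},{"dx":2.5,"dy":-3.6},{"dx":2.5,"dy":-3.6}])

```text
invalid input at $.moves[0]: expected keys dx, dy, dz, rx, ry, rz, jaw
```

Call:
send_rows(moves=[{"dx":2,"dy":-3.3},{"dx":2,"dy":-3.3},{"dx":2,"dy":-3.3},{"dx":2,"dy":-3.3},{"dx":2,"dy":-3.3},{"dx":2,"dy":-3.3},{"dx":2,"dy":-3.3},{},{},{}])

```text
invalid input at $.moves[0]: expected keys dx, dy, dz, rx, ry, rz, jaw
```

```bash
python3 - <<'E'
from h import *
s=robot.observe(); print(s["clock"],s["ee_pos"],s["ee_rot"],s["joint_pos"])
c=robot.calibration("wrist"); im=robot.read_camera("wrist"); cv2.imwrite("pics/w1.png",im[:,:,::-1])
np.save("w1.npy",c["cam_to_world"])
print(K(c),c["cam_to_world"].round(3))
for k,m in masks(im).items():
  for a,ce,l in blobs(m,40):
    print(k,a,ce.round(1),ray(c,ce,.05 if k=="blue" else .146).round(3)[0])
E
```

```text
0.15 [ 0.16287415 -0.52486664  0.19356967] [ 9.88713211e-01  1.49817862e-01 -3.82337321e-05 -8.90212445e-04] [-1.37308321e+00  8.78597582e-02  1.37190250e+00  7.90268410e-06
  1.68361245e+00 -1.03054223e-01]
294.3524331155 [[ 0.296  0.918  0.265  0.231]
 [-0.955  0.285  0.081 -0.503]
 [-0.001 -0.277  0.961  0.373]
 [ 0.     0.     0.     1.   ]]
blue 1169 [447.1  10. ] [ 0.382 -0.624  0.05 ]
```

View pics/w1.png

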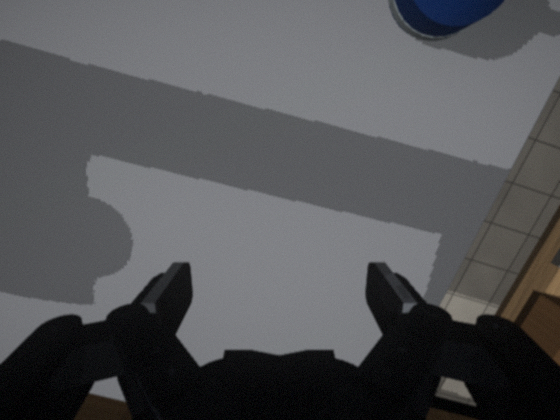

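The move was refused because every row needs all its keys, so the view is still from the start pose: only the jaws and the blue pot. The camera looks ahead of the fingers, so I'll stop a little short in x.

Call:
send_rows(moves=[{"dx":0,"dy":0,"dz":-3,"rx":0,"ry":0,"rz":0.1,"jaw":-1},{"dx":0,"dy":0,"dz":-3,"rx":0,"ry":0,"rz":0.1,"jaw":-1},{"dx":0,"dy":0,"dz":-3,"rx":0,"ry":0,"rz":0.1,"jaw":-1},{"dx":1.7,"dy":-3.5,"dz":0,"rx":0,"ry":0,"rz":0,"jaw":-1},{"dx":1.7,"dy":-3.5,"dz":0,"rx":0,"ry":0,"rz":0,"jaw":-1},{"dx":1.7,"dy":-3.5,"dz":0,"rx":0,"ry":0,"rz":0,"jaw":-1},{"dx":1.7,"dy":-3.5,"dz":0,"rx":0,"ry":0,"rz":0,"jaw":-1},{"dx":1.7,"dy":-3.5,"dz":0,"rx":0,"ry":0,"rz":0,"jaw":-1},{"dx":1.7,"dy":-3.5,"dz":0,"rx":0,"ry":0,"rz":0,"jaw":-1},{"dx":1.7,"dy":-3.5,"dz":0,"rx":0,"ry":0,"rz":0,"jaw":-1},{"dx":1.7,"dy":-3.5,"dz":0,"rx":0,"ry":0,"rz":0,"jaw":-1},{"dx":1.7,"dy":-3.5,"dz":0,"rx":0,"ry":0,"rz":0,"jaw":-1}])

```text
clock: 1.4
ee_pos: [0.316, -0.2087, 0.2844]
ee_rot: [1.0, 0.0, 0.0, 0.0]
ft_force: [0.7, -0.4, -0.7]
grip_width: 1.0
```

Call:
send_rows(moves=[{"dx":1.7,"dy":-3.5,"dz":0,"rx":0,"ry":0,"rz":0,"jaw":-1},{"dx":1.7,"dy":-3.5,"dz":0,"rx":0,"ry":0,"rz":0,"jaw":-1},{"dx":1.7,"dy":-3.5,"dz":0,"rx":0,"ry":0,"rz":0,"jaw":-1},{"dx":1.7,"dy":-3.5,"dz":0,"rx":0,"ry":0,"rz":0,"jaw":-1},{"dx":1.7,"dy":-3.5,"dz":0,"rx":0,"ry":0,"rz":0,"jaw":-1},{"dx":1.7,"dy":-3.5,"dz":0,"rx":0,"ry":0,"rz":0,"jaw":-1},{"dx":1.7,"dy":-3.5,"dz":0,"rx":0,"ry":0,"rz":0,"jaw":-1},{"dx":0,"dy":0,"dz":0,"rx":0,"ry":0,"rz":0,"jaw":-1},{"dx":0,"dy":0,"dz":0,"rx":0,"ry":0,"rz":0,"jaw":-1}])

```text
clock: 2.3
ee_pos: [0.4343, 0.0354, 0.284]
ee_rot: [1.0, 0.001, -0.001, 0.0]
ft_force: [-0.2, 0.4, -0.0]
grip_width: 1.004
```

```bash
cat > w.py <<'E'
from h import *
import sys
s=robot.observe(); print(s["clock"],s["ee_pos"].round(4),s["ee_rot"].round(4),s["joint_pos"].round(3))
c=robot.calibration("wrist"); im=robot.read_camera("wrist"); cv2.imwrite(f"pics/{sys.argv[1]}.png",im[:,:,::-1])
np.save(f"{sys.argv[1]}.npy",c["cam_to_world"])
for k,m in masks(im).items():
  for a,ce,l in blobs(m,40):
    print(k,a,ce.round(1),ray(c,ce,.05 if k=="blue" else .14).round(4)[0])
E
python3 w.py w2
```

```text
2.3 [0.4343 0.0354 0.284 ] [ 1.0e+00  1.5e-03 -6.0e-04  3.0e-04] [-4.800e-02 -1.670e-01  1.440e+00 -1.000e-03  1.870e+00  1.519e+00]
red 176 [125.4   4.3] [0.6186 0.1817 0.14  ]
red 272 [119.  110.4] [0.5236 0.2018 0.14  ]
green 235 [116.2 158.7] [0.4741 0.2122 0.14  ]
blue 8152 [405.2  78. ] [ 0.569 -0.127  0.05 ]
```

View pics/w2.png

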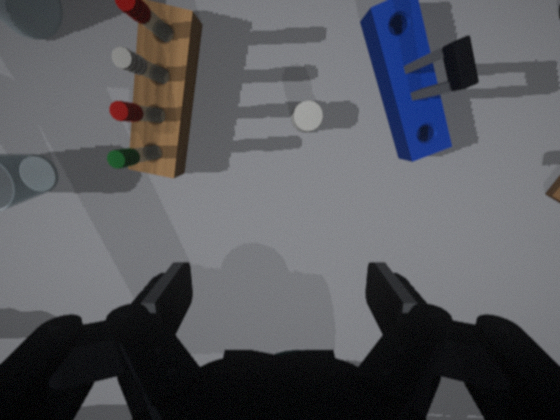

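The wrist view agrees with the top view to 2–3 mm: red caps at (133,8) and (120,110), holes at (399,23) and (426,132). Next I'll measure the holes and the handle bar in the saved pictures.

```bash
python3 - <<'E'
from h import *
for n,f in [("top","top0"),("wrist","w2")]:
    im=cv2.imread(f"pics/{f}.png")[:,:,::-1].copy(); c=robot.calibration(n)
    if n=="wrist": c["cam_to_world"]=np.load("w2.npy")
    b=max([x for x in blobs(masks(im)["blue"],300) if abs(ray(c,x[1],.05)[0]-[.565,-.135,.05])[:2].max()<.03],key=lambda x:x[0])
    h=cv2.convexHull(np.argwhere(b[2])[:,::-1].astype(np.int32))
    hull=np.zeros(im.shape[:2],np.uint8); cv2.fillConvexPoly(hull,h,1)
    hull=cv2.erode(hull,np.ones((3,3)))
    g=im.max(2); med=np.median(g[b[2]]); print(n,"med",med)
    for a,ce,l in blobs((hull>0)&(g<med*.72),8): print(" dark",a,ce.round(1),ray(c,ce,.05).round(4)[0],"as bar",ray(c,ce,.162).round(4)[0])
    if n=="wrist":
        d=(g<40); d[:,:430]=0; d[200:]=0
        for a,ce,l in blobs(d,100): print(" black",a,ce.round(1),ray(c,ce,.155).round(4)[0])
    else:
        d=(g<40); d[:,:325]=0; d[250:]=0; d[:210]=0; d[:,350:]=0
        for a,ce,l in blobs(d,20): print(" black",a,ce.round(1),ray(c,ce,.16).round(4)[0])
E
```

```text
top med 158.0
 dark 33 [320.6 205.6] [ 0.6323 -0.1111  0.05  ] as bar [ 0.6219 -0.1019  0.162 ]
 dark 140 [333.7 227.2] [ 0.5685 -0.1493  0.05  ] as bar [ 0.5644 -0.1363  0.162 ]
 dark 33 [339.1 250.6] [ 0.5002 -0.1644  0.05  ] as bar [ 0.5028 -0.1499  0.162 ]
wrist med 130.0
 dark 1539 [384.4  84.1] [ 0.5618 -0.1008  0.05  ] as bar [ 0.5466 -0.0636  0.162 ]
 dark 321 [397.4  23. ] [ 0.6311 -0.1097  0.05  ] as bar [ 0.5972 -0.0701  0.162 ]
 dark 287 [418.3  64.4] [ 0.585  -0.1417  0.05  ] as bar [ 0.5636 -0.0934  0.162 ]
 dark 278 [425.6  92.3] [ 0.552  -0.1558  0.05  ] as bar [ 0.5395 -0.1037  0.162 ]
 dark 199 [424.3 132.8] [ 0.501  -0.1612  0.05  ] as bar [ 0.5023 -0.1076  0.162 ]
 black 1314 [459.6  63.9] [ 0.5655 -0.1357  0.155 ]
```

Call:
send_rows(moves=[{"dx":2.24,"dy":-4.1,"dz":0,"rx":0,"ry":0,"rz":0,"jaw":-1},{"dx":2.24,"dy":-4.1,"dz":0,"rx":0,"ry":0,"rz":0,"jaw":-1},{"dx":2.24,"dy":-4.1,"dz":0,"rx":0,"ry":0,"rz":0,"jaw":-1},{"dx":2.24,"dy":-4.1,"dz":0,"rx":0,"ry":0,"rz":0,"jaw":-1},{"dx":0,"dy":0,"dz":2,"rx":0,"ry":0,"rz":0.1,"jaw":-1},{"dx":0,"dy":0,"dz":2,"rx":0,"ry":0,"rz":0.1,"jaw":-1},{"dx":0,"dy":0,"dz":0,"rx":0,"ry":0,"rz":0,"jaw":-1},{"dx":0,"dy":0,"dz":0,"rx":0,"ry":0,"rz":0,"jaw":-1}])

```text
clock: 3.15
ee_pos: [0.524, 0.1975, 0.2448]
ee_rot: [0.995, -0.099, -0.0, 0.0]
ft_force: [0.1, 0.0, 0.6]
grip_width: 0.999
```

```bash
python3 w.py w3; python3 - <<'E'
from h import *
c=robot.calibration("wrist"); T=c["cam_to_world"]
s=robot.observe(); print("tcp px",proj(c,s["ee_pos"]).round(1), "expected cap tops px",proj(c,[[.5235,.2005,.146],[.620,.1805,.146]]).round(1))
E
```

```text
3.15 [0.524  0.1975 0.2448] [ 9.95e-01 -9.95e-02 -2.00e-04  2.00e-04] [ 0.259  0.106  1.252 -0.     1.784  2.029]
red 439 [277.6  97.3] [0.621  0.1798 0.14  ]
red 340 [276.5 204.5] [0.5236 0.2006 0.14  ]
green 245 [276.7 251.9] [0.4736 0.2106 0.14  ]
blue 9608 [524.5  86.3] [ 0.5839 -0.1088  0.05  ]
tcp px [[280.1 242.5]] expected cap tops px [[277.1 206.3]
 [277.5  98.8]]
```

View pics/w3.png

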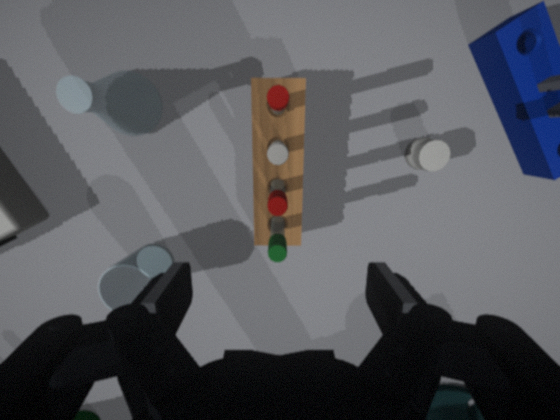

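The row of caps sits upright on column 277, so the yaw is right. The target red cap is at (277,204) and measures (0.5236, 0.2006), about 3 mm off in y. The beaker clears the fingers. Now correcting, descending and gripping.

Call:
send_rows(moves=[{"dx":0,"dy":-0.3,"dz":0,"rx":0,"ry":0,"rz":0,"jaw":-1},{"dx":0,"dy":0,"dz":3,"rx":0,"ry":0,"rz":0,"jaw":-1},{"dx":0,"dy":0,"dz":3,"rx":0,"ry":0,"rz":0,"jaw":-1},{"dx":0,"dy":0,"dz":3,"rx":0,"ry":0,"rz":0,"jaw":-1},{"dx":0,"dy":0,"dz":3,"rx":0,"ry":0,"rz":0,"jaw":-1},{"dx":0,"dy":0,"dz":1.5,"rx":0,"ry":0,"rz":0,"jaw":-1},{"dx":0,"dy":0,"dz":0,"rx":0,"ry":0,"rz":0,"jaw":-1},{"dx":0,"dy":0,"dz":0,"rx":0,"ry":0,"rz":0,"jaw":-0.5},{"dx":0,"dy":0,"dz":0,"rx":0,"ry":0,"rz":0,"jaw":0.2},{"dx":0,"dy":0,"dz":0,"rx":0,"ry":0,"rz":0,"jaw":0.6},{"dx":0,"dy":0,"dz":0,"rx":0,"ry":0,"rz":0,"jaw":1},{"dx":0,"dy":0,"dz":0,"rx":0,"ry":0,"rz":0,"jaw":1}])

```text
clock: 4.4
ee_pos: [0.5249, 0.202, 0.1102]
ee_rot: [0.995, -0.099, 0.001, -0.0]
ft_force: [-0.1, -0.0, 0.2]
grip_width: 0.146
```

Call:
send_rows(moves=[{"dx":0,"dy":0,"dz":0,"rx":0,"ry":0,"rz":0,"jaw":1},{"dx":0,"dy":0,"dz":0,"rx":0,"ry":0,"rz":0,"jaw":1},{"dx":0,"dy":0,"dz":0,"rx":0,"ry":0,"rz":0,"jaw":1},{"dx":0,"dy":0,"dz":0,"rx":0,"ry":0,"rz":0,"jaw":1}])

```text
clock: 4.8
ee_pos: [0.5245, 0.2019, 0.1094]
ee_rot: [0.995, -0.099, -0.0, 0.0]
ft_force: [-0.5, 0.4, -0.3]
grip_width: -0.0
```

The jaws read fully shut, so the cap may have been missed. Looking.

```bash
python3 - <<'E'
from h import *
for n in ["side","wrist"]:
    im=robot.read_camera(n); cv2.imwrite(f"pics/{n}_m.png",im[:,:,::-1])
a=cv2.imread("pics/side_m.png")[200:350,180:380]; b=cv2.imread("pics/wrist_m.png")
a=cv2.resize(a,(533,400)); b=cv2.resize(b[:,130:430],(286,400))
cv2.imwrite("pics/m.png",np.hstack([a,b[:, :260]]))
E
```

```text
(no output)
```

View pics/m.png

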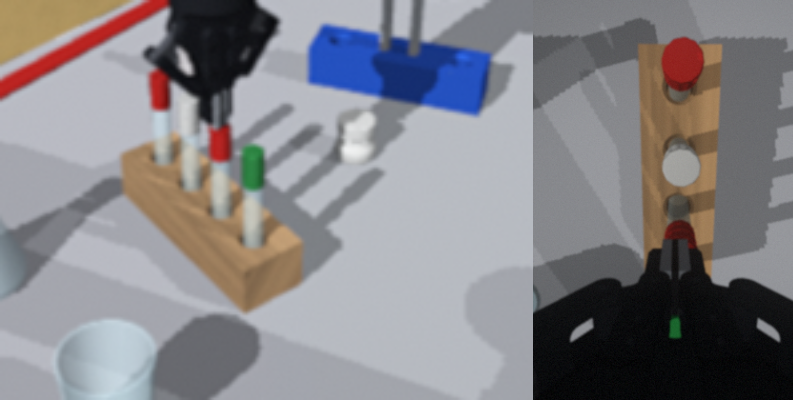

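```bash
python3 - <<'E'
from h import *
s=robot.observe(); p=s["ee_pos"]; print(p,s["ee_rot"],s["grip_width"],s["clock"])
c=robot.calibration("side")
q=proj(c,[p,p+[0,0,.019],p+[0,0,.037],[.5236,.2006,.146],[.5236,.2006,.11]]); print(q.round(1)); print("crop",((q-[180,200])*2.665).round(0))
c=robot.calibration("wrist"); q=proj(c,[p,p+[0,0,.037],[.5236,.2006,.146],[.4736,.2106,.146],[.621,.18,.146]]);print(q.round(1),"crop",((q-[130,0])*.953+[533,0]).round(0))
for n in ["side","wrist"]:
    im=cv2.imread(f"pics/{n}_m.png")[:,:,::-1].copy()
    for k,m in masks(im).items():
        if k!="blue":
            for a,ce,l in blobs(m,30): print(n,k,a,ce.round(1),ray(robot.calibration(n),ce,.14 if n=="wrist" else .128)[0].round(4))
E
```

```text
[0.52454965 0.20186656 0.10941815] [ 9.95041837e-01 -9.94572045e-02 -3.85363318e-05  7.71613064e-05] 0.0037556305806499867 4.9
[[260.6 257.9]
 [260.5 251.4]
 [260.3 245.2]
 [260.9 245.2]
 [261.3 257.6]]
crop [[215. 154.]
 [214. 137.]
 [214. 120.]
 [216. 121.]
 [217. 154.]]
[[280.1 242.5]
 [280.5 268.3]
 [283.1 269.1]
 [282.9 348.8]
 [286.2  63.4]] crop [[676. 231.]
 [676. 256.]
 [679. 256.]
 [679. 332.]
 [682.  60.]]
side red 425 [206.5 218.4] [0.7363 0.1891 0.128 ]
side red 83 [239.5 233.2] [0.6185 0.1805 0.128 ]
side red 82 [262.2 253.5] [0.5162 0.2047 0.128 ]
side green 113 [274.3 262.4] [0.4717 0.2113 0.128 ]
wrist red 1890 [286.2  66.6] [0.6208 0.1799 0.14  ]
wrist red 209 [277.  241.6] [0.5373 0.2012 0.14  ]
wrist green 232 [278.8 344.3] [0.4722 0.2133 0.14  ]
```

```bash
python3 - <<'E'
import cv2,numpy as np
a=cv2.imread("pics/side_m.png")[195:285,225:305]; b=cv2.imread("pics/wrist_m.png")[190:310,230:330]
a=cv2.resize(a,(400,450),interpolation=cv2.INTER_CUBIC); b=cv2.resize(b,(375,450),interpolation=cv2.INTER_CUBIC)
cv2.imwrite("pics/m2.png",cv2.convertScaleAbs(np.hstack([a,b]),alpha=1.5,beta=15))
E
```

```text
(no output)
```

View pics/m2.png

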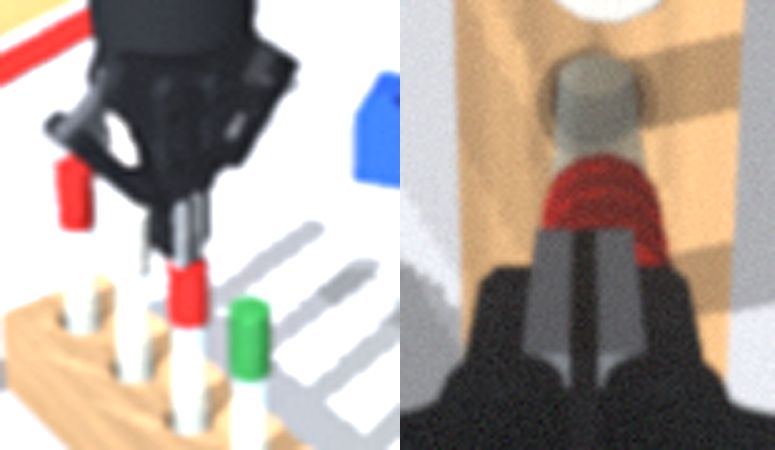

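The zoom shows the shut tips standing just above the red cap's top: side view tip (262,247), wrist view tip (279,251). Both views put the tips at z≈0.146, although the reported TCP says 0.109. The open-finger picture gives the same offset: an 85 mm gap spanning 177 px puts the open tips 50 mm above the TCP instead of 13. So the real fingertips sit about 37 mm above the reported TCP. Nothing was disturbed. I'll open, go 3.5 cm lower and grip again.

Call:
send_rows(moves=[{"dx":0,"dy":0,"dz":-1,"rx":0,"ry":0,"rz":0,"jaw":-1},{"dx":0,"dy":0,"dz":0,"rx":0,"ry":0,"rz":0,"jaw":-1},{"dx":0,"dy":0,"dz":0,"rx":0,"ry":0,"rz":0,"jaw":-1},{"dx":0,"dy":0,"dz":0,"rx":0,"ry":0,"rz":0,"jaw":-1},{"dx":0,"dy":0,"dz":0,"rx":0,"ry":0,"rz":0,"jaw":-1},{"dx":0,"dy":0,"dz":0,"rx":0,"ry":0,"rz":0,"jaw":-1},{"dx":-0.1,"dy":0.1,"dz":1.5,"rx":0,"ry":0,"rz":0,"jaw":-1},{"dx":0,"dy":0,"dz":1.5,"rx":0,"ry":0,"rz":0,"jaw":-1},{"dx":0,"dy":0,"dz":1.5,"rx":0,"ry":0,"rz":0,"jaw":-1},{"dx":0,"dy":0,"dz":0,"rx":0,"ry":0,"rz":0,"jaw":-1}])

```text
clock: 5.9
ee_pos: [0.5206, 0.2003, 0.07]
ee_rot: [0.995, -0.099, -0.004, 0.001]
ft_force: [0.0, -0.5, -0.9]
grip_width: 1.002
```

Call:
send_rows(moves=[{"dx":0,"dy":0,"dz":0,"rx":0,"ry":0,"rz":0,"jaw":-0.3},{"dx":0,"dy":0,"dz":0,"rx":0,"ry":0,"rz":0,"jaw":0.2},{"dx":0,"dy":0,"dz":0,"rx":0,"ry":0,"rz":0,"jaw":0.4},{"dx":0,"dy":0,"dz":0,"rx":0,"ry":0,"rz":0,"jaw":0.6},{"dx":0,"dy":0,"dz":0,"rx":0,"ry":0,"rz":0,"jaw":1},{"dx":0,"dy":0,"dz":0,"rx":0,"ry":0,"rz":0,"jaw":1},{"dx":0,"dy":0,"dz":0,"rx":0,"ry":0,"rz":0,"jaw":1},{"dx":0,"dy":0,"dz":0,"rx":0,"ry":0,"rz":0,"jaw":1},{"dx":0,"dy":0,"dz":0,"rx":0,"ry":0,"rz":0,"jaw":1}])

```text
clock: 6.8
ee_pos: [0.5239, 0.2011, 0.0753]
ee_rot: [0.995, -0.099, 0.001, -0.0]
ft_force: [-0.2, -1.4, 5.4]
grip_width: 0.218
```

Something 18.5 mm wide is gripped. Lifting straight up, then checking.

Call:
send_rows(moves=[{"dx":0,"dy":0,"dz":-0.5,"rx":0,"ry":0,"rz":0,"jaw":1},{"dx":0,"dy":0,"dz":-1,"rx":0,"ry":0,"rz":0,"jaw":1},{"dx":0,"dy":0,"dz":-1.5,"rx":0,"ry":0,"rz":0,"jaw":1},{"dx":0,"dy":0,"dz":-2,"rx":0,"ry":0,"rz":0,"jaw":1},{"dx":0,"dy":0,"dz":-2,"rx":0,"ry":0,"rz":0,"jaw":1},{"dx":0,"dy":0,"dz":-2,"rx":0,"ry":0,"rz":0,"jaw":1},{"dx":0,"dy":0,"dz":-2,"rx":0,"ry":0,"rz":0,"jaw":1},{"dx":0,"dy":0,"dz":-1,"rx":0,"ry":0,"rz":0,"jaw":1},{"dx":0,"dy":0,"dz":0,"rx":0,"ry":0,"rz":0,"jaw":1},{"dx":0,"dy":0,"dz":0,"rx":0,"ry":0,"rz":0,"jaw":1}])

```text
clock: 7.8
ee_pos: [0.5232, 0.2011, 0.1941]
ee_rot: [0.995, -0.099, -0.0, 0.0]
ft_force: [0.5, -0.1, -0.3]
grip_width: 0.214
```

```bash
python3 - <<'E'
from h import *
for n in ["side","wrist"]:
    im=robot.read_camera(n); cv2.imwrite(f"pics/{n}_l.png",im[:,:,::-1])
s=robot.observe(); print(s["ee_pos"],s["grip_width"])
c=robot.calibration("side"); p=s["ee_pos"]
print(((proj(c,[p,p+[0,0,.037],p+[0,0,-.072]])-[215,170])*5).round(0))
a=cv2.imread("pics/side_l.png")[170:280,215:315]; b=cv2.imread("pics/wrist_l.png")[190:310,230:330]
a=cv2.resize(a,(500,550),interpolation=cv2.INTER_CUBIC); b=cv2.resize(b,(300,550),interpolation=cv2.INTER_CUBIC)
cv2.imwrite("pics/l.png",cv2.convertScaleAbs(np.hstack([a,b]),alpha=1.2))
E
```

```text
[0.5226604  0.20094631 0.19294197] 0.22214095856212335
[[228. 293.]
 [226. 224.]
 [232. 421.]]
```

View pics/l.png

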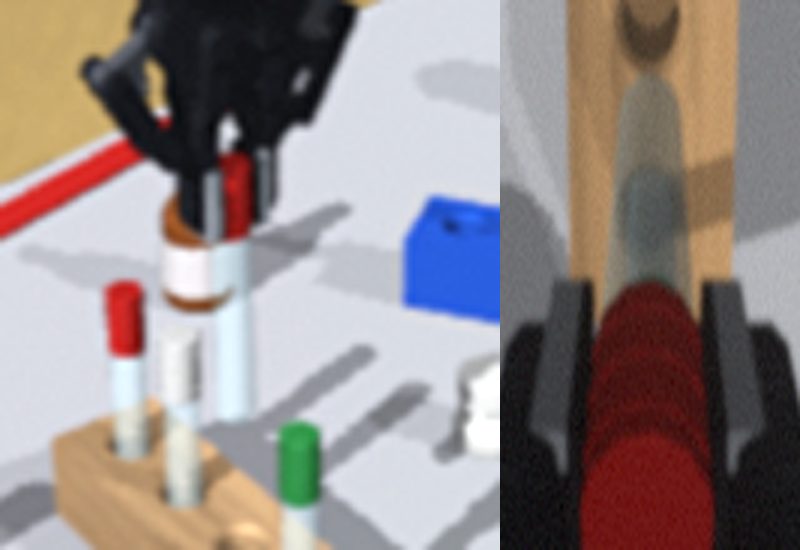

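The tube is held by its cap and hangs upright: the side crop puts the foot at (235,415), as predicted. Carrying it to the near carrier hole.

Call:
send_rows(moves=[{"dx":0,"dy":0,"dz":0,"rx":0,"ry":0,"rz":-0.1,"jaw":1},{"dx":0,"dy":0,"dz":0,"rx":0,"ry":0,"rz":-0.1,"jaw":1},{"dx":-0.15,"dy":2.4,"dz":0,"rx":0,"ry":0,"rz":0,"jaw":1},{"dx":-0.25,"dy":4,"dz":0,"rx":0,"ry":0,"rz":0,"jaw":1},{"dx":-0.25,"dy":4,"dz":0,"rx":0,"ry":0,"rz":0,"jaw":1},{"dx":-0.25,"dy":4,"dz":0,"rx":0,"ry":0,"rz":0,"jaw":1},{"dx":-0.25,"dy":4,"dz":0,"rx":0,"ry":0,"rz":0,"jaw":1},{"dx":-0.25,"dy":4,"dz":0,"rx":0,"ry":0,"rz":0,"jaw":1},{"dx":-0.25,"dy":4,"dz":0,"rx":0,"ry":0,"rz":0,"jaw":1},{"dx":-0.25,"dy":4,"dz":0,"rx":0,"ry":0,"rz":0,"jaw":1},{"dx":-0.25,"dy":4,"dz":0,"rx":0,"ry":0,"rz":0,"jaw":1},{"dx":-0.15,"dy":2,"dz":0,"rx":0,"ry":0,"rz":0,"jaw":1}])

```text
clock: 9.1
ee_pos: [0.4995, -0.1657, 0.1929]
ee_rot: [1.0, -0.001, -0.001, 0.0]
ft_force: [-0.3, 0.7, 0.0]
grip_width: 0.213
```

Call:
send_rows(moves=[{"dx":0,"dy":0,"dz":0,"rx":0,"ry":0,"rz":-0.126,"jaw":1},{"dx":0,"dy":0,"dz":0,"rx":0,"ry":0,"rz":-0.126,"jaw":1},{"dx":0,"dy":0,"dz":0,"rx":0,"ry":0,"rz":-0.126,"jaw":1},{"dx":0,"dy":0,"dz":0,"rx":0,"ry":0,"rz":0,"jaw":1},{"dx":0,"dy":0,"dz":0,"rx":0,"ry":0,"rz":0,"jaw":1},{"dx":0,"dy":0,"dz":0,"rx":0,"ry":0,"rz":0,"jaw":1}])

```text
clock: 9.7
ee_pos: [0.5005, -0.1627, 0.194]
ee_rot: [0.982, 0.187, -0.0, -0.0]
ft_force: [-0.2, -0.4, 0.3]
grip_width: 0.218
```

```bash
python3 w.py w5; python3 - <<'E'
from h import *
s=robot.observe();p=s["ee_pos"];yaw=2*np.arctan2(s["ee_rot"][1],s["ee_rot"][0]);print(p,yaw,s["grip_width"])
im=cv2.imread("pics/w5.png")[:,:,::-1]; c=robot.calibration("wrist")
print("proj holes",proj(c,[[.6315,-.1105,.05],[.5005,-.163,.05]]).round(1),"foot now",proj(c,p-[0,0,.069]).round(1))
d=np.array([.5005,-.163])-p[:2]; print("tool dx,dy cm",100*(d@[np.cos(yaw),np.sin(yaw)]),100*(d@[np.sin(yaw),-np.cos(yaw)]))
E
```

```text
9.7 [ 0.5005 -0.1627  0.194 ] [ 9.823e-01  1.875e-01 -4.000e-04 -2.000e-04] [-0.422  0.035  1.427 -0.     1.681  0.772]
red 207 [280. 261.] [ 0.4652 -0.1775  0.14  ]
red 70 [284.2 278.7] [ 0.4508 -0.1872  0.14  ]
red 1388 [278.5 303. ] [ 0.4262 -0.1916  0.14  ]
blue 8924 [279.9 117.5] [ 0.578 -0.133  0.05 ]
blue 1098 [546.  365.9] [ 0.4147 -0.5827  0.05  ]
[ 0.50055758 -0.16273871  0.19419481] 0.3776409123787624 0.21650676653286036
proj holes [[278.7  56. ]
 [279.2 195.4]] foot now [[279.1 213.8]]
tool dx,dy cm -0.014987093724628763 0.022164983222963074
```

View pics/w5.png

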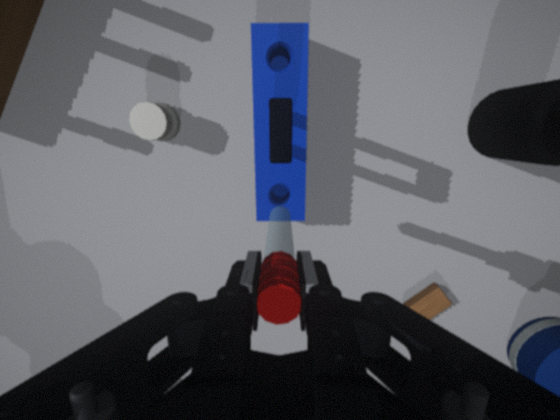

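The near hole shows at (279,195), within a pixel of its projected spot, and the carrier runs straight down the picture. The tube is aligned; lowering it.

Call:
send_rows(moves=[{"dx":0,"dy":0,"dz":2,"rx":0,"ry":0,"rz":0,"jaw":1},{"dx":0,"dy":0,"dz":2,"rx":0,"ry":0,"rz":0,"jaw":1},{"dx":0,"dy":0,"dz":1.5,"rx":0,"ry":0,"rz":0,"jaw":1},{"dx":0,"dy":0,"dz":1,"rx":0,"ry":0,"rz":0,"jaw":1},{"dx":0,"dy":0,"dz":0.5,"rx":0,"ry":0,"rz":0,"jaw":1},{"dx":0,"dy":0,"dz":0.5,"rx":0,"ry":0,"rz":0,"jaw":1},{"dx":0,"dy":0,"dz":0.5,"rx":0,"ry":0,"rz":0,"jaw":1},{"dx":0,"dy":0,"dz":0,"rx":0,"ry":0,"rz":0,"jaw":1},{"dx":0,"dy":0,"dz":0,"rx":0,"ry":0,"rz":0,"jaw":1}])

```text
clock: 10.65
ee_pos: [0.5009, -0.163, 0.1149]
ee_rot: [0.982, 0.188, 0.0, 0.0]
ft_force: [-0.1, -0.2, 0.8]
grip_width: 0.219
```

Call:
send_rows(moves=[{"dx":0,"dy":0,"dz":0.6,"rx":0,"ry":0,"rz":0,"jaw":1},{"dx":0,"dy":0,"dz":0.6,"rx":0,"ry":0,"rz":0,"jaw":1},{"dx":0,"dy":0,"dz":0.6,"rx":0,"ry":0,"rz":0,"jaw":1},{"dx":0,"dy":0,"dz":0.6,"rx":0,"ry":0,"rz":0,"jaw":1},{"dx":0,"dy":0,"dz":0.6,"rx":0,"ry":0,"rz":0,"jaw":1},{"dx":0,"dy":0,"dz":0.3,"rx":0,"ry":0,"rz":0,"jaw":1},{"dx":0,"dy":0,"dz":0.2,"rx":0,"ry":0,"rz":0,"jaw":1},{"dx":0,"dy":0,"dz":0,"rx":0,"ry":0,"rz":0,"jaw":1},{"dx":0,"dy":0,"dz":0,"rx":0,"ry":0,"rz":0,"jaw":1}])

```text
clock: 11.55
ee_pos: [0.5009, -0.163, 0.0798]
ee_rot: [0.982, 0.188, 0.0, 0.0]
ft_force: [0.7, 0.3, -0.5]
grip_width: 0.218
```

Call:
send_rows(moves=[{"dx":0,"dy":0,"dz":0.2,"rx":0,"ry":0,"rz":0,"jaw":1},{"dx":0,"dy":0,"dz":0.2,"rx":0,"ry":0,"rz":0,"jaw":1},{"dx":0,"dy":0,"dz":0.1,"rx":0,"ry":0,"rz":0,"jaw":1},{"dx":0,"dy":0,"dz":0,"rx":0,"ry":0,"rz":0,"jaw":1},{"dx":0,"dy":0,"dz":0,"rx":0,"ry":0,"rz":0,"jaw":1}])

```text
clock: 12.05
ee_pos: [0.5011, -0.163, 0.0753]
ee_rot: [0.982, 0.188, 0.0, 0.0]
ft_force: [-1.0, 1.8, 4.9]
grip_width: 0.213
```

The foot touched the floor at the expected height, with 5 N. Releasing, rising, and returning for the far red tube.

Call:
send_rows(moves=[{"dx":0,"dy":0,"dz":0,"rx":0,"ry":0,"rz":0,"jaw":0.4},{"dx":0,"dy":0,"dz":0,"rx":0,"ry":0,"rz":0,"jaw":0},{"dx":0,"dy":0,"dz":0,"rx":0,"ry":0,"rz":0,"jaw":-0.5},{"dx":0,"dy":0,"dz":0,"rx":0,"ry":0,"rz":0,"jaw":-1},{"dx":0,"dy":0,"dz":0,"rx":0,"ry":0,"rz":0,"jaw":-1},{"dx":0,"dy":0,"dz":-1,"rx":0,"ry":0,"rz":0,"jaw":-1},{"dx":0,"dy":0,"dz":-2.5,"rx":0,"ry":0,"rz":0,"jaw":-1},{"dx":0,"dy":0,"dz":-3,"rx":0,"ry":0,"rz":0,"jaw":-1},{"dx":0,"dy":0,"dz":-3,"rx":0,"ry":0,"rz":0,"jaw":-1},{"dx":0,"dy":0,"dz":-2.5,"rx":0,"ry":0,"rz":0.126,"jaw":-1},{"dx":0,"dy":0,"dz":0,"rx":0,"ry":0,"rz":0.126,"jaw":-1},{"dx":0,"dy":0,"dz":0,"rx":0,"ry":0,"rz":0.126,"jaw":-1}])

```text
clock: 13.25
ee_pos: [0.5016, -0.1633, 0.1972]
ee_rot: [1.0, -0.002, 0.002, 0.001]
ft_force: [-0.4, -0.2, -0.4]
grip_width: 0.998
```

Call:
send_rows(moves=[{"dx":1.3,"dy":-3.8,"dz":0,"rx":0,"ry":0,"rz":0,"jaw":-1},{"dx":1.3,"dy":-3.8,"dz":0,"rx":0,"ry":0,"rz":0,"jaw":-1},{"dx":1.3,"dy":-3.8,"dz":0,"rx":0,"ry":0,"rz":0,"jaw":-1},{"dx":1.3,"dy":-3.8,"dz":0,"rx":0,"ry":0,"rz":0,"jaw":-1},{"dx":1.3,"dy":-3.8,"dz":0,"rx":0,"ry":0,"rz":0,"jaw":-1},{"dx":1.3,"dy":-3.8,"dz":0,"rx":0,"ry":0,"rz":0,"jaw":-1},{"dx":1.3,"dy":-3.8,"dz":0,"rx":0,"ry":0,"rz":0,"jaw":-1},{"dx":1.3,"dy":-3.8,"dz":0,"rx":0,"ry":0,"rz":0,"jaw":-1},{"dx":1.6,"dy":-3.9,"dz":0,"rx":0,"ry":0,"rz":0.1,"jaw":-1},{"dx":0,"dy":0,"dz":0,"rx":0,"ry":0,"rz":0.1,"jaw":-1},{"dx":0,"dy":0,"dz":0,"rx":0,"ry":0,"rz":0,"jaw":-1},{"dx":0,"dy":0,"dz":0,"rx":0,"ry":0,"rz":0,"jaw":-1}])

```text
clock: 14.45
ee_pos: [0.6204, 0.1799, 0.195]
ee_rot: [0.995, -0.099, 0.0, 0.0]
ft_force: [0.4, -0.3, 0.6]
grip_width: 1.002
```

```bash
cat > d.py <<'E'
from h import *
import sys
x,y=map(float,sys.argv[1:3]); s=robot.observe();p=s["ee_pos"];yaw=2*np.arctan2(s["ee_rot"][1],s["ee_rot"][0])
d=np.array([x,y])-p[:2]; print(p.round(4),"yaw",yaw.round(4),"dx,dy cm",(100*(d@[np.cos(yaw),np.sin(yaw)])).round(2),(100*(d@[np.sin(yaw),-np.cos(yaw)])).round(2))
E
python3 w.py w6; python3 d.py .621 .180
python3 - <<'E'
from h import *
im=robot.read_camera("side"); cv2.imwrite("pics/side6.png",im[:,:,::-1]); im=robot.read_camera("top"); cv2.imwrite("pics/top6.png",im[:,:,::-1])
for n in ["side","top"]:
  im=cv2.imread(f"pics/{n}6.png")[:,:,::-1].copy(); c=robot.calibration(n)
  print(n,"exp placed cap",proj(c,[.5005,-.163,.128]).round(1))
  for k,m in masks(im).items():
    for a,ce,l in blobs(m,15):
      print(k,a,ce.round(1),ray(c,ce,.05 if k=="blue" else .128)[0].round(4))
E
```

```text
14.45 [0.6204 0.1799 0.195 ] [ 9.951e-01 -9.850e-02  3.000e-04  1.000e-04] [ 0.195  0.303  1.117 -0.     1.721  1.963]
red 496 [279.2 217.2] [0.6213 0.1802 0.14  ]
blue 7008 [532.9 171.5] [ 0.5914 -0.0991  0.05  ]
blue 68 [523.8 101.6] [ 0.6674 -0.0871  0.05  ]
[0.6205 0.1796 0.1951] yaw -0.1983 dx,dy cm 0.05 -0.05
side exp placed cap [[354. 199.]]
red 516 [214.4 214.1] [0.7376 0.1605 0.128 ]
red 75 [354.1 198.5] [ 0.5021 -0.1659  0.128 ]
red 83 [239.5 233.4] [0.6178 0.1809 0.128 ]
green 113 [274.3 262.4] [0.4717 0.2113 0.128 ]
blue 491 [442.3 181.8] [ 0.4085 -0.6026  0.05  ]
blue 1414 [329.  225.9] [ 0.5383 -0.0999  0.05  ]
top exp placed cap [[342.3 251.2]]
red 914 [283.4 118.7] [ 0.8703 -0.0021  0.128 ]
red 31 [343. 251.] [ 0.501  -0.1648  0.128 ]
red 90 [  7.9 382.8] [0.1475 0.7359 0.128 ]
red 62 [ 34.1 387. ] [0.1372 0.6643 0.128 ]
green 21 [204.6 261.4] [0.4719 0.2127 0.128 ]
green 209 [ 45.9 379.8] [0.1561 0.6333 0.128 ]
blue 983 [327.9 227.1] [ 0.5686 -0.1322  0.05  ]
blue 595 [498.7 277.8] [ 0.423  -0.6229  0.05  ]
```

Tube one stands where predicted in both views: side (354,198.5) against (354,199), top (343,251) against (342,251). Now gripping the second.

Call:
send_rows(moves=[{"dx":0.05,"dy":-0.05,"dz":2,"rx":0,"ry":0,"rz":0,"jaw":-1},{"dx":0,"dy":0,"dz":3,"rx":0,"ry":0,"rz":0,"jaw":-1},{"dx":0,"dy":0,"dz":3,"rx":0,"ry":0,"rz":0,"jaw":-1},{"dx":0,"dy":0,"dz":2.5,"rx":0,"ry":0,"rz":0,"jaw":-1},{"dx":0,"dy":0,"dz":1.5,"rx":0,"ry":0,"rz":0,"jaw":-1},{"dx":0,"dy":0,"dz":0,"rx":0,"ry":0,"rz":0,"jaw":-1},{"dx":0,"dy":0,"dz":0,"rx":0,"ry":0,"rz":0,"jaw":-0.3},{"dx":0,"dy":0,"dz":0,"rx":0,"ry":0,"rz":0,"jaw":0.2},{"dx":0,"dy":0,"dz":0,"rx":0,"ry":0,"rz":0,"jaw":0.4},{"dx":0,"dy":0,"dz":0,"rx":0,"ry":0,"rz":0,"jaw":0.6},{"dx":0,"dy":0,"dz":0,"rx":0,"ry":0,"rz":0,"jaw":1},{"dx":0,"dy":0,"dz":0,"rx":0,"ry":0,"rz":0,"jaw":1}])

```text
clock: 15.8
ee_pos: [0.6216, 0.1806, 0.0757]
ee_rot: [0.995, -0.099, 0.001, -0.0]
ft_force: [-0.4, -0.3, 3.9]
grip_width: 0.215
```

Call:
send_rows(moves=[{"dx":0,"dy":0,"dz":0,"rx":0,"ry":0,"rz":0,"jaw":1},{"dx":0,"dy":0,"dz":0,"rx":0,"ry":0,"rz":0,"jaw":1},{"dx":0,"dy":0,"dz":0,"rx":0,"ry":0,"rz":0,"jaw":1}])

```text
clock: 16.1
ee_pos: [0.6216, 0.1806, 0.0757]
ee_rot: [0.995, -0.099, 0.001, -0.0]
ft_force: [-0.2, -0.1, 4.9]
grip_width: 0.22
```

Call:
send_rows(moves=[{"dx":0,"dy":0,"dz":-0.5,"rx":0,"ry":0,"rz":0,"jaw":1},{"dx":0,"dy":0,"dz":-1,"rx":0,"ry":0,"rz":0,"jaw":1},{"dx":0,"dy":0,"dz":-1.5,"rx":0,"ry":0,"rz":0,"jaw":1},{"dx":0,"dy":0,"dz":-2,"rx":0,"ry":0,"rz":0,"jaw":1},{"dx":0,"dy":0,"dz":-2,"rx":0,"ry":0,"rz":0,"jaw":1},{"dx":0,"dy":0,"dz":-2,"rx":0,"ry":0,"rz":0,"jaw":1},{"dx":0,"dy":0,"dz":-2,"rx":0,"ry":0,"rz":0,"jaw":1},{"dx":0,"dy":0,"dz":-1,"rx":0,"ry":0,"rz":0,"jaw":1},{"dx":0,"dy":0,"dz":0,"rx":0,"ry":0,"rz":-0.1,"jaw":1},{"dx":0,"dy":0,"dz":0,"rx":0,"ry":0,"rz":-0.1,"jaw":1}])

```text
clock: 17.1
ee_pos: [0.6212, 0.1808, 0.1955]
ee_rot: [1.0, 0.002, 0.001, -0.0]
ft_force: [-0.3, -0.0, -0.8]
grip_width: 0.217
```

Call:
send_rows(moves=[{"dx":0.1,"dy":2.1,"dz":0,"rx":0,"ry":0,"rz":0,"jaw":1},{"dx":0.15,"dy":4,"dz":0,"rx":0,"ry":0,"rz":0,"jaw":1},{"dx":0.15,"dy":4,"dz":0,"rx":0,"ry":0,"rz":0,"jaw":1},{"dx":0.15,"dy":4,"dz":0,"rx":0,"ry":0,"rz":0,"jaw":1},{"dx":0.15,"dy":4,"dz":0,"rx":0,"ry":0,"rz":0,"jaw":1},{"dx":0.15,"dy":4,"dz":0,"rx":0,"ry":0,"rz":0,"jaw":1},{"dx":0.1,"dy":4,"dz":0,"rx":0,"ry":0,"rz":0,"jaw":1},{"dx":0.05,"dy":3,"dz":0,"rx":0,"ry":0,"rz":0,"jaw":1},{"dx":0,"dy":0,"dz":0,"rx":0,"ry":0,"rz":-0.126,"jaw":1},{"dx":0,"dy":0,"dz":0,"rx":0,"ry":0,"rz":-0.126,"jaw":1},{"dx":0,"dy":0,"dz":0,"rx":0,"ry":0,"rz":-0.126,"jaw":1},{"dx":0,"dy":0,"dz":0,"rx":0,"ry":0,"rz":0,"jaw":1}])

```text
clock: 18.3
ee_pos: [0.6311, -0.1105, 0.1945]
ee_rot: [0.982, 0.188, -0.0, -0.0]
ft_force: [-0.6, -0.3, -0.8]
grip_width: 0.214
```

Call:
send_rows(moves=[{"dx":0,"dy":0,"dz":0,"rx":0,"ry":0,"rz":0,"jaw":1},{"dx":0,"dy":0,"dz":0,"rx":0,"ry":0,"rz":0,"jaw":1}])

```text
clock: 18.5
ee_pos: [0.6312, -0.1102, 0.1946]
ee_rot: [0.982, 0.188, -0.0, 0.0]
ft_force: [0.1, 0.7, -0.3]
grip_width: 0.216
```

```bash
python3 w.py w7; python3 d.py .6315 -.1105
python3 - <<'E'
from h import *
c=robot.calibration("wrist"); im=cv2.imread("pics/w7.png")[:,:,::-1].copy()
uv=proj(c,[[.6315,-.1105,.05],[.566,-.137,.16],[.5005,-.163,.146]]); print("proj far hole,bar,cap",uv.round(1))
g=im.max(2); b=masks(im)["blue"]; h=np.zeros(b.shape,np.uint8); h[120:280,220:340]=1
for a,ce,l in blobs((h>0)&(g<85),40): print("dark",a,ce.round(1))
E
```

```text
18.5 [ 0.6312 -0.1102  0.1946] [ 0.9823  0.1875 -0.      0.    ] [-0.261  0.292  1.132 -0.     1.718  0.932]
red 319 [278.6 266.1] [ 0.5909 -0.1258  0.14  ]
red 1378 [278.8 302.5] [ 0.5573 -0.1393  0.14  ]
red 196 [276.8 342.5] [ 0.5165 -0.1535  0.14  ]
blue 3912 [280.1 206.2] [ 0.6198 -0.1162  0.05  ]
blue 75 [263.3 320.8] [ 0.4713 -0.1522  0.05  ]
blue 74 [295.8 320.8] [ 0.4865 -0.1908  0.05  ]
[ 0.6312 -0.1102  0.1945] yaw 0.3777 dx,dy cm 0.02 0.04
proj far hole,bar,cap [[279.2 195.1]
 [280.1 306.7]
 [279.9 363.3]]
dark 96 [279.9 166.5]
dark 136 [278.3 198.1]
dark 2529 [279.9 265.3]
```

View pics/w7.png

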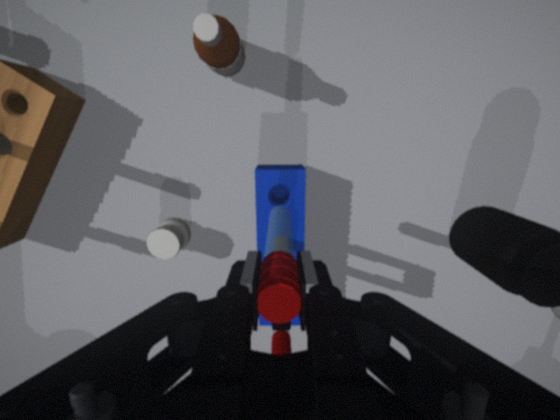

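The far hole is at (279,195), exactly as projected, and the tube is aligned on it. The bottle and black jar are well clear. Lowering.

Call:
send_rows(moves=[{"dx":0,"dy":0,"dz":2,"rx":0,"ry":0,"rz":0,"jaw":1},{"dx":0,"dy":0,"dz":2,"rx":0,"ry":0,"rz":0,"jaw":1},{"dx":0,"dy":0,"dz":1.5,"rx":0,"ry":0,"rz":0,"jaw":1},{"dx":0,"dy":0,"dz":1,"rx":0,"ry":0,"rz":0,"jaw":1},{"dx":0,"dy":0,"dz":0.5,"rx":0,"ry":0,"rz":0,"jaw":1},{"dx":0,"dy":0,"dz":0.5,"rx":0,"ry":0,"rz":0,"jaw":1},{"dx":0,"dy":0,"dz":0.5,"rx":0,"ry":0,"rz":0,"jaw":1},{"dx":0,"dy":0,"dz":0,"rx":0,"ry":0,"rz":0,"jaw":1},{"dx":0,"dy":0,"dz":0,"rx":0,"ry":0,"rz":0,"jaw":1}])

```text
clock: 19.45
ee_pos: [0.6315, -0.1105, 0.115]
ee_rot: [0.982, 0.188, 0.0, 0.0]
ft_force: [0.6, 0.3, -0.2]
grip_width: 0.218
```

Call:
send_rows(moves=[{"dx":0,"dy":0,"dz":0.6,"rx":0,"ry":0,"rz":0,"jaw":1},{"dx":0,"dy":0,"dz":0.6,"rx":0,"ry":0,"rz":0,"jaw":1},{"dx":0,"dy":0,"dz":0.6,"rx":0,"ry":0,"rz":0,"jaw":1},{"dx":0,"dy":0,"dz":0.6,"rx":0,"ry":0,"rz":0,"jaw":1},{"dx":0,"dy":0,"dz":0.6,"rx":0,"ry":0,"rz":0,"jaw":1},{"dx":0,"dy":0,"dz":0.3,"rx":0,"ry":0,"rz":0,"jaw":1},{"dx":0,"dy":0,"dz":0.2,"rx":0,"ry":0,"rz":0,"jaw":1},{"dx":0,"dy":0,"dz":0.2,"rx":0,"ry":0,"rz":0,"jaw":1},{"dx":0,"dy":0,"dz":0,"rx":0,"ry":0,"rz":0,"jaw":1},{"dx":0,"dy":0,"dz":0,"rx":0,"ry":0,"rz":0,"jaw":1}])

```text
clock: 20.45
ee_pos: [0.6314, -0.1105, 0.0777]
ee_rot: [0.982, 0.188, 0.0, 0.0]
ft_force: [-0.1, 0.0, -1.2]
grip_width: 0.219
```

Call:
send_rows(moves=[{"dx":0,"dy":0,"dz":0.1,"rx":0,"ry":0,"rz":0,"jaw":1},{"dx":0,"dy":0,"dz":0.1,"rx":0,"ry":0,"rz":0,"jaw":1},{"dx":0,"dy":0,"dz":0,"rx":0,"ry":0,"rz":0,"jaw":1},{"dx":0,"dy":0,"dz":0,"rx":0,"ry":0,"rz":0,"jaw":1}])

```text
clock: 20.85
ee_pos: [0.6314, -0.1105, 0.0758]
ee_rot: [0.982, 0.188, 0.0, 0.0]
ft_force: [-0.2, 0.2, 0.1]
grip_width: 0.217
```

Call:
send_rows(moves=[{"dx":0,"dy":0,"dz":0.1,"rx":0,"ry":0,"rz":0,"jaw":1},{"dx":0,"dy":0,"dz":0,"rx":0,"ry":0,"rz":0,"jaw":0.4},{"dx":0,"dy":0,"dz":0,"rx":0,"ry":0,"rz":0,"jaw":0},{"dx":0,"dy":0,"dz":0,"rx":0,"ry":0,"rz":0,"jaw":-0.5},{"dx":0,"dy":0,"dz":0,"rx":0,"ry":0,"rz":0,"jaw":-1},{"dx":0,"dy":0,"dz":0,"rx":0,"ry":0,"rz":0,"jaw":-1},{"dx":0,"dy":0,"dz":-1,"rx":0,"ry":0,"rz":0,"jaw":-1},{"dx":0,"dy":0,"dz":-3,"rx":0,"ry":0,"rz":0,"jaw":-1},{"dx":0,"dy":0,"dz":-4,"rx":0,"ry":0,"rz":0,"jaw":-1},{"dx":0,"dy":0,"dz":-4,"rx":0,"ry":0,"rz":0,"jaw":-1}])

```text
clock: 21.85
ee_pos: [0.6309, -0.1103, 0.1961]
ee_rot: [0.982, 0.188, -0.0, -0.0]
ft_force: [1.5, -0.5, -0.6]
grip_width: 1.0
```

Call:
send_rows(moves=[{"dx":-2.5,"dy":0,"dz":0,"rx":0,"ry":0,"rz":0,"jaw":-1},{"dx":-3,"dy":0,"dz":0,"rx":0,"ry":0,"rz":0,"jaw":-1},{"dx":-1.5,"dy":0,"dz":0,"rx":0,"ry":0,"rz":0,"jaw":-1},{"dx":0,"dy":0,"dz":0,"rx":0,"ry":0,"rz":0,"jaw":-1},{"dx":0,"dy":0,"dz":0,"rx":0,"ry":0,"rz":0,"jaw":-1}])

```text
clock: 22.35
ee_pos: [0.5666, -0.1363, 0.1954]
ee_rot: [0.982, 0.188, 0.001, 0.0]
ft_force: [0.8, -0.2, 1.1]
grip_width: 1.0
```

```bash
python3 w.py w8; python3 d.py .5655 -.1365
python3 - <<'E'
from h import *
c=robot.calibration("wrist"); im=cv2.imread("pics/w8.png")[:,:,::-1].copy()
print("proj bar top, near cap, far cap",proj(c,[[.566,-.137,.162],[.5005,-.163,.146],[.6315,-.1105,.146]]).round(1))
g=im.max(2); h=np.zeros(g.shape,np.uint8); h[100:255,225:335]=1
for a,ce,l in blobs((h>0)&(g<45),60): print("dark",a,ce.round(1),ray(c,ce,.158).round(4))
im=robot.read_camera("side"); cv2.imwrite("pics/side8.png",im[:,:,::-1]); c=robot.calibration("side")
print(proj(c,[[.5005,-.163,.128],[.6315,-.1105,.128]]).round(1))
for a,ce,l in blobs(masks(im)["red"],25): print("side red",a,ce.round(1))
im=robot.read_camera("top"); c=robot.calibration("top")
print(proj(c,[[.5005,-.163,.14],[.6315,-.1105,.14]]).round(1))
for a,ce,l in blobs(masks(im)["red"],10): print("top red",a,ce.round(1))
E
```

```text
22.35 [ 0.5666 -0.1363  0.1954] [9.821e-01 1.881e-01 9.000e-04 3.000e-04] [-0.334  0.159  1.29   0.     1.691  0.859]
red 483 [280.1 130.8] [ 0.6323 -0.1111  0.14  ]
red 466 [279.  290.9] [ 0.5035 -0.1615  0.14  ]
blue 6215 [279.7 182.1] [ 0.5809 -0.1317  0.05  ]
[ 0.5668 -0.1361  0.1951] yaw 0.3789 dx,dy cm -0.14 -0.02
proj bar top, near cap, far cap [[279.8 228.3]
 [279.5 298.3]
 [279.2 131.9]]
dark 1109 [280.3 223.5] [[ 0.5685 -0.1365  0.158 ]]
[[354.  199. ]
 [307.3 191.3]]
side red 57 [308.  191.6]
side red 515 [214.3 214.1]
side red 75 [354.2 198.6]
[[343.  251.3]
 [323.1 202.8]]
top red 909 [283.6 118.7]
top red 29 [323.1 203.2]
top red 31 [343. 251.]
top red 88 [  7.8 382.8]
top red 61 [ 34. 387.]
```

Both tubes stand as predicted, within about 1 px in the side and top views, and the handle bar is under the tool. Descending and gripping the bar.

Call:
send_rows(moves=[{"dx":-0.1,"dy":0,"dz":2,"rx":0,"ry":0,"rz":0,"jaw":-1},{"dx":0,"dy":0,"dz":3,"rx":0,"ry":0,"rz":0,"jaw":-1},{"dx":0,"dy":0,"dz":3,"rx":0,"ry":0,"rz":0,"jaw":-1},{"dx":0,"dy":0,"dz":1.2,"rx":0,"ry":0,"rz":0,"jaw":-1},{"dx":0,"dy":0,"dz":1,"rx":0,"ry":0,"rz":0,"jaw":-1},{"dx":0,"dy":0,"dz":0,"rx":0,"ry":0,"rz":0,"jaw":-1},{"dx":0,"dy":0,"dz":0,"rx":0,"ry":0,"rz":0,"jaw":-0.3},{"dx":0,"dy":0,"dz":0,"rx":0,"ry":0,"rz":0,"jaw":0.2},{"dx":0,"dy":0,"dz":0,"rx":0,"ry":0,"rz":0,"jaw":0.4},{"dx":0,"dy":0,"dz":0,"rx":0,"ry":0,"rz":0,"jaw":0.6},{"dx":0,"dy":0,"dz":0,"rx":0,"ry":0,"rz":0,"jaw":1},{"dx":0,"dy":0,"dz":0,"rx":0,"ry":0,"rz":0,"jaw":1}])

```text
clock: 23.7
ee_pos: [0.5658, -0.1372, 0.0932]
ee_rot: [0.982, 0.188, 0.001, 0.001]
ft_force: [0.2, -1.9, 1.1]
grip_width: 0.18
```

Call:
send_rows(moves=[{"dx":0,"dy":0,"dz":0,"rx":0,"ry":0,"rz":0,"jaw":1},{"dx":0,"dy":0,"dz":0,"rx":0,"ry":0,"rz":0,"jaw":1},{"dx":0,"dy":0,"dz":0,"rx":0,"ry":0,"rz":0,"jaw":1},{"dx":0,"dy":0,"dz":0,"rx":0,"ry":0,"rz":0,"jaw":1}])

```text
clock: 24.1
ee_pos: [0.5658, -0.1371, 0.0932]
ee_rot: [0.982, 0.188, 0.001, 0.001]
ft_force: [0.4, -1.1, 2.7]
grip_width: 0.179
```

The grip reads 15 mm, which matches the 16 mm bar. Lifting gently by 12 cm.

Call:
send_rows(moves=[{"dx":0,"dy":0,"dz":-0.3,"rx":0,"ry":0,"rz":0,"jaw":1},{"dx":0,"dy":0,"dz":-0.6,"rx":0,"ry":0,"rz":0,"jaw":1},{"dx":0,"dy":0,"dz":-0.9,"rx":0,"ry":0,"rz":0,"jaw":1},{"dx":0,"dy":0,"dz":-1,"rx":0,"ry":0,"rz":0,"jaw":1},{"dx":0,"dy":0,"dz":-1,"rx":0,"ry":0,"rz":0,"jaw":1},{"dx":0,"dy":0,"dz":-1,"rx":0,"ry":0,"rz":0,"jaw":1},{"dx":0,"dy":0,"dz":0,"rx":0,"ry":0,"rz":0,"jaw":1}])

```text
clock: 24.8
ee_pos: [0.5667, -0.1371, 0.1434]
ee_rot: [0.982, 0.188, 0.002, 0.001]
ft_force: [0.7, -0.2, -5.8]
grip_width: 0.176
```

Call:
send_rows(moves=[{"dx":0,"dy":0,"dz":-0.6,"rx":0,"ry":0,"rz":0,"jaw":1},{"dx":0,"dy":0,"dz":-1,"rx":0,"ry":0,"rz":0,"jaw":1},{"dx":0,"dy":0,"dz":-1.2,"rx":0,"ry":0,"rz":0,"jaw":1},{"dx":0,"dy":0,"dz":-1.2,"rx":0,"ry":0,"rz":0,"jaw":1},{"dx":0,"dy":0,"dz":-1.2,"rx":0,"ry":0,"rz":0,"jaw":1},{"dx":0,"dy":0,"dz":-1,"rx":0,"ry":0,"rz":0,"jaw":1},{"dx":0,"dy":0,"dz":-0.7,"rx":0,"ry":0,"rz":0,"jaw":1},{"dx":0,"dy":0,"dz":-0.3,"rx":0,"ry":0,"rz":0,"jaw":1},{"dx":0,"dy":0,"dz":0,"rx":0,"ry":0,"rz":0,"jaw":1},{"dx":0,"dy":0,"dz":0,"rx":0,"ry":0,"rz":0,"jaw":1},{"dx":0,"dy":0,"dz":0,"rx":0,"ry":0,"rz":0,"jaw":1},{"dx":0,"dy":0,"dz":0,"rx":0,"ry":0,"rz":0,"jaw":1}])

```text
clock: 26.0
ee_pos: [0.565, -0.1366, 0.2118]
ee_rot: [0.982, 0.188, -0.001, -0.0]
ft_force: [-0.8, 0.1, -5.4]
grip_width: 0.178
```

```bash
python3 - <<'E'
from h import *
s=robot.observe(); print(s)
im=robot.read_camera("side"); c=robot.calibration("side"); h=.12
print("exp caps",proj(c,[[.5005,-.163,.128+h],[.6315,-.1105,.128+h]]).round(1))
for a,ce,l in blobs(masks(im)["red"],25): print("red",a,ce.round(1))
yaw=.378; u=np.array([np.cos(yaw),np.sin(yaw),0]);v=np.array([-np.sin(yaw),np.cos(yaw),0])
ctr=np.array([.566,-.137,h])
pts=proj(c,[ctr+a*u+b*v+[0,0,z] for a in (-.1,.1) for b in (-.028,.028) for z in (0,.05)])
hull=cv2.convexHull(pts.astype(np.float32))
big=cv2.resize(im[:,:,::-1].copy(),(800,600)); cv2.polylines(big,[(hull*800/560).astype(np.int32)],True,(0,255,255),1)
cv2.imwrite("pics/end.png",big)
E
```

```text
{'clock': 26.0, 'joint_pos': array([-3.34648594e-01,  1.55676949e-01,  1.26103249e+00, -7.23875318e-05,
        1.72616281e+00,  8.57337128e-01]), 'dq': array([-0.00248163, -0.00208562, -0.00486346, -0.00136996,  0.00085926,
        0.00271125]), 'joint_efforts': array([ 1.51331717e-02, -4.16512549e+01, -3.44230342e+01,  5.31251877e-03,
        5.94918325e-03, -1.70563271e-03]), 'ee_pos': array([ 0.56497778, -0.13656125,  0.21177178]), 'ee_rot': array([ 9.82117224e-01,  1.88269350e-01, -5.71827196e-04, -2.89187130e-04]), 'ft_force': array([-0.84429581,  0.14786385, -5.36943908]), 'wrist_torque': array([-0.04983266,  0.00220878, -0.05017521]), 'grip_width': 0.17837167929830897}
exp caps [[357.8 160.9]
 [308.6 154. ]]
red 75 [309.5 154.9]
red 103 [358.3 161.8]
red 516 [214.3 214.1]
```

View pics/end.png

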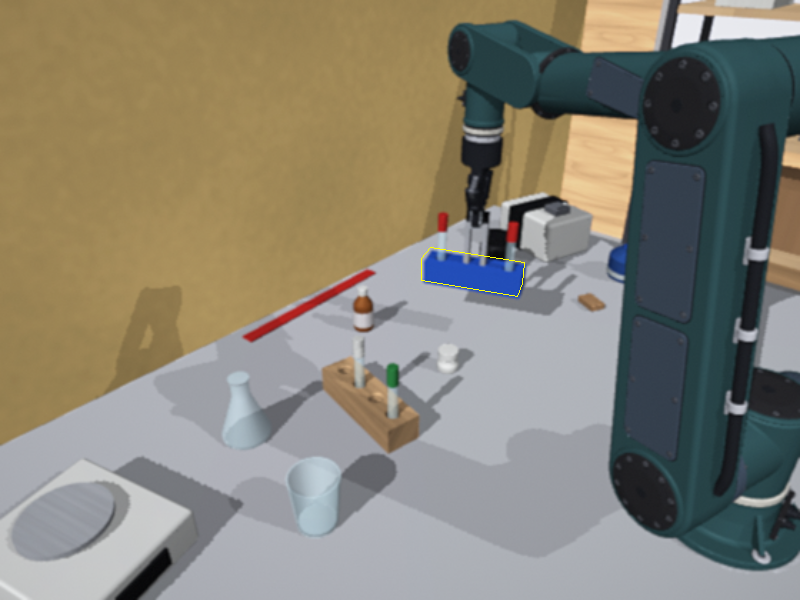

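The carrier hangs level about 12 cm up and fills the predicted outline. Both red caps are within 1 px of prediction, and everything else is where it was. Handing in.

```bash
python3 -c "
from rig import robot
s=robot.observe(); print(s['clock'],s['ee_pos'],s['grip_width']); print(robot.finish_job())"
```

```text
26.05 [ 0.56503007 -0.13660297  0.2119143 ] 0.17255652435062357
the job is handed in; nothing more can be done
None
```

Both red-capped tubes now stand in the carrier's two holes. I gripped the carrier by its black bar, lifted it straight up and handed the job in at 26 s, still holding it.

**Last checks:**
- **Lift:** by the arm's reading the carrier rose 11.9 cm. The side view puts it perhaps 2 mm lower than a full 12 cm.
- **Level and grip:** both caps are within about 1 px of where they should be, the block fits its predicted level outline, and the grip reads about 15 mm on the 16 mm bar.
- **Seating:** the first tube pushed back with about 5 N when it reached the hole's floor. The second gave no clear force, but it was lowered to the height at which it stood in the rack. Its cap was within 1 px of the seated position in the side and top views.
- **Rest of the bench:** in the last side view the green and white tubes are still in the rack and nothing visible appears moved.

**What disagreed:** the first grip closed just above the cap, because the real fingertips are about 37 mm higher than the reported tool point. I confirmed that in the side and wrist views and gripped 3.5 cm lower from then on. Nothing was disturbed by the miss.

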